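# Wedge the sagging drive tray level

### The arm

A 7-joint arm with a two-finger parallel gripper is mounted at the origin on the work surface. World frame = base frame: x ahead of the robot, y to its left, z up, the work surface at z = 0. Lengths are in m, angles in rad, forces in N, time in s.
With the tool pointing down it reaches from about 0.425 to 0.95 m from the base axis. Payload 4.7 kg.
Tool frame: the origin (TCP) lies midway between the tips of the shut fingers; the grasp point (between the pads) lies 19 mm behind it; z points along the fingers, y is the direction in which the jaws open and shut (so a half turn about z gives the same grasp; the last joint's range is limited). The gripper opens to 85 mm and grips with 20 to 120 N. Pads are 22 mm wide; open, the fingers measure 114 mm over their backs; the gripper's body (76 mm by 85 mm) begins 54 mm behind the grasp point. The pads swing forward as they close: fully open they stand 13 mm farther back than shut.
Start: joints at [1.08, 0.469, -0.049, 1.532, 0.024, 1.141, -0.082], TCP at [0.301, -0.604, 0.231] pointing down, gripper open.
Joint ranges: [-2.59, 2.59], [-0.33, 1.99], [-1.39, 1.29], [0.1, 2.45], [-1.04, 4.18], [0.21, 1.99], [-2.66, 2.66]. Speed limits (rad/s): [2.57, 2.57, 3.14, 3.14, 3.14, 3.14, 3.14].

### API

Orientations are given as a unit quaternion [x, y, z, w].
In Python, from workcell import arm, optics gives the robot as it stands. The module is installed in compiled form; this text tells all that it offers.
- The arm moves only by the tool servo_tool, never from a script. Its argument "deltas" is text: rows parted by semicolons, each of 7 numbers parted by spaces: the turn, a rotation vector about the tool's x, y, z in rad, then the shift along the tool's x, y, z in m, then the closure, from -1 (fully open) to 1 (shut), so that 0 is half open. A call has 1 to 20 rows; each row shifts and turns the commanded pose from where the row before left it, along the tool's axes as they then stand; what a row does not reach is not made up. A row lasts 1/10 s, in which the tool goes at most 50 mm and 8.59 degrees, less where a joint would pass 70% of its speed; a pose out of reach is approached as far as the arm can. A call is refused whole if a number of a shift passes 0.05 or a number of a turn 0.15, either way. A call with a gripper value outside its range is refused whole. The fingers move at their own pace and stop on an object; the grip force is fixed at half the most. Time passes only in rows, so rows that do not move let the fingers close. It gives the time, the measured TCP pose, the force and the opening at its end, in the units of the state.
- arm.read_state(): the state, without advancing time (a new reading comes with each control period).
- optics.capture(name): name is "side" or "top"; returns a dict with "img" (420x560x3 uint8, red, green, blue), "depth" (420x560 float32, m along the optical axis (not along the pixel's ray), 0 where there is no reading), "fovy" (degrees; the focal length in pixels is half the picture's height over the tangent of half this angle, whatever the lens; pixels are square), "cx", "cy" (the principal point, pixels), "extrinsics" (4x4, takes a point from world to camera coordinates). Camera axes: x right, y up, looking along -z (the intrinsics and any distortion apply to the point x, -y, -z); pixel columns grow to the right and rows downward; lengths in m; the calibration is good to about 2 mm. A picture is of the moment at which its call begins.
- arm.finish_job(): hands the job in, once; it reports no verdict.
The state is a dict: "clock": time; "qpos": joint angles; "joint_velocities": joint speeds; "tau": joint torques, N m; "eef_pos": TCP position; "tcp_rot": TCP orientation; "wrist_force": force on the tool from outside, world axes, zero at the start; "ft_torque": the same for the moment, N m; "width": opening from 0.0 (shut) to 1.0 (fully open).
Only numpy, scipy, OpenCV 4.12 (cv2) and the standard library are available. Lean on these libraries where they do the work, as an engineer would, in place of code of your own. Each camera call takes 0.05 s, during which the arm holds its last target.

### The job

The hinged tray carrying the opened drive sags at its free front edge. Pick up the taller of the two white wedges, push it thin end first along the bench, straight in under the middle of that edge, until the tray has come up level and is held snugly against its two stop lips, and leave the wedge there. Press gently, stop as soon as it is snug and never force it further; do not touch the tray itself, and leave the other things on the bench where they are.

Things in the scene. Friction and masses are not known exactly. Their poses are not given: they have to be found in the camera images.
- wedge_grip (a point): Tall white wedge, 120 mm long, 32 mm wide, flat on the bench. Grip its flat-topped heel (30 mm long, 25 mm high) across the 32 mm; from the heel it tapers over 90 mm to a thin end 3 mm high. This point: the heel's centre, 12.5 mm above the underside, 15 mm from the rear end, 105 mm from the thin end. x along the wedge to the thin end, y across, z up.
- wedge: The same tall wedge as a whole (plastic, 80 g); origin at the middle of its underside, 60 mm from either end; same axes as wedge_grip.
- fixture: Fixed grey stand of the tray, set at a different height each time. Origin: middle of the tray's lower front edge when level, 14 to 20 mm above the bench. x from the front edge level to the hinge (the way to push the wedge), y along the edge. Side rails 160 mm apart; front stop posts with lips over the tray's front corners, 30 mm above the origin; bench clear between the rails.
- tray: Aluminium tray, 175 mm from front edge to hinge, 140 mm wide, 6 mm thick, with a black drive on it (top 26 mm above the tray's underside); 0.4 to 0.7 kg in all. Origin on the hinge line at the underside; x from front edge to hinge. At rest it sags 0.058 rad, the front edge 10 mm below level. Its own weight puts 2 to 3.5 N on the wedge; over 22 N strains the hinge.
- tray_edge (a point): Middle of the tray's lower front edge; moves with the tray; z axis vertical when level. While the tray rises the wedge slides at a steady push (3 to 8 N); when it meets its firm stops the push climbs steeply within a few mm. A push of 12 to 16 N leaves it snug, and friction then holds the wedge. Readings are too coarse to tell how deep that is: feel for it.
- flat_wedge: Bystander: the low white wedge, 90 mm long, 32 mm wide, only 10 mm high at its heel. Origin at the middle of its underside.
- block: Bystander: plain white plastic block, 80 x 32 x 16 mm. Origin under its centre.
- tin: Bystander: round blue lidded tin, 64 mm across, 36 mm high. Origin under its centre.
- spool: Bystander: metal solder spool standing upright, 52 mm across, 40 mm high. Origin under its centre.
- screwdriver: Bystander: small screwdriver with a blue handle, 170 mm long, lying on the bench.
- pump: Bystander: desoldering pump lying on the bench, about 210 mm long, 22 mm thick, metal barrel and blue end. Origin under the barrel's middle.
Not all that is in view belongs to the job. Leave any orange or pink look-alike of the wedge alone.

How it is judged:
By the outcome, as a careful person would: the job done as asked, in the order asked, and still so for the second after the job is handed in, with the robot touching nothing.
It also fails if it takes over 58 s, if anything falls off the work surface, if the arm or the gripper's body presses on something with over 40 N, if the wrist force passes 120 N, or if a joint passes its speed limit or range.

## Working session

There is one attempt and no reset: what is moved stays moved. The work goes in short steps, Python scripts to look and compute and a tool call to move; the robot and the scene stay as the last step left them, time stands still between calls to the robot, and variables do not carry over. Pictures are saved under pics/ and viewed, and the job is handed in when it is done.

Besides the shell and the picture viewer there is one more tool, called after "Call:" by a JSON object that holds its "api" and its "payload", one argument or row to a line. servo_tool: Moves the arm, as the interface text tells. Its arguments: {"type":"object","properties":{"deltas":{"type":"string"}},"required":["deltas"]}

```bash
mkdir -p pics
cat > h.py <<'E'
import numpy as np, cv2
from workcell import arm, optics
def cap(n,tag):
    c=optics.capture(n); np.savez(f'{n}_{tag}.npz',**c); cv2.imwrite(f'pics/{n}_{tag}.png',c['img'][:,:,::-1]); return c
def load(n,tag): return dict(np.load(f'{n}_{tag}.npz'))
def f(c): return 210/np.tan(np.radians(float(c['fovy']))/2)
def ray(c,u,v):
    E=c['extrinsics'];R=E[:3,:3];t=E[:3,3]
    d=np.array([(u-c['cx'])/f(c),-(v-c['cy'])/f(c),-1.]); return -R.T@t, R.T@d
def onz(c,u,v,z):
    o,d=ray(c,u,v); return o+d*(z-o[2])/d[2]
def bydepth(c,u,v):
    o,d=ray(c,u,v); return o+d*c['depth'][int(v),int(u)]
def proj(c,p):
    q=c['extrinsics'][:3,:3]@p+c['extrinsics'][:3,3]
    return c['cx']+f(c)*q[0]/-q[2], c['cy']-f(c)*q[1]/-q[2]
E
python3 - <<'E'
from h import *
for n in('side','top'):
    c=cap(n,'0'); print(n,[ (k,np.round(v,3).tolist()) for k,v in c.items() if k not in('img','depth')])
print(arm.read_state())
E
```

```text
side [('fovy', 47.16), ('cx', 282.926), ('cy', 203.056), ('extrinsics', [[-0.832, -0.555, -0.004, 0.444], [0.381, -0.578, 0.722, -0.243], [-0.403, 0.599, 0.692, -0.989], [0.0, 0.0, 0.0, 1.0]])]
top [('fovy', 54.234), ('cx', 279.288), ('cy', 199.965), ('extrinsics', [[-0.008, -1.0, -0.027, 0.042], [0.983, -0.013, 0.182, -0.543], [-0.182, -0.025, 0.983, -1.119], [0.0, 0.0, 0.0, 1.0]])]
{'clock': 0.1, 'qpos': array([ 1.08011847,  0.46938414, -0.04862123,  1.53354511,  0.02412159,
        1.14095333, -0.08226766]), 'joint_velocities': array([ 1.65679149e-03, -8.58630275e-04, -7.76743882e-04, -4.65715761e-03,
        3.98490156e-05, -2.13091219e-03, -4.69499337e-04]), 'tau': array([ 6.98682325e-04, -5.11514103e+01, -4.72316716e-02, -2.38391340e+01,
        1.07361135e-02,  4.33232679e-03, -2.82379398e-05]), 'eef_pos': array([ 0.30054153, -0.60384573,  0.2303631 ]), 'tcp_rot': array([ 9.73452340e-01,  2.28888219e-01, -2.25754224e-04, -8.21267788e-04]), 'wrist_force': array([0.15339471, 0.43853762, 0.45093875]), 'ft_torque': array([-0.03891938, -0.01645351,  0.01974108]), 'width': 0.9987395388523032}
```

View pics/side_0.png

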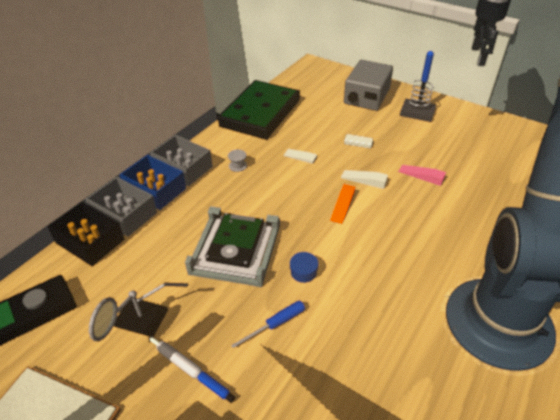

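View pics/top_0.png

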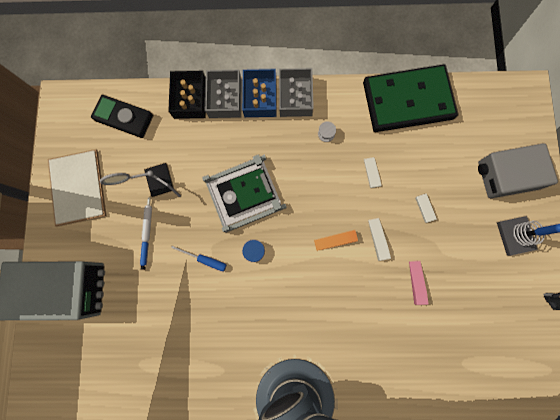

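The side view shows the tray at (235,247) and the white pieces at (300,156), (358,141) and (364,179). The top view shows the same white pieces at (373,173), (426,208) and (379,240), an orange look-alike at (336,240), a pink one at (419,283) and the tray at (243,193). I'll take close crops next.

Run:
```python
from h import *
t=load('top','0')['img'][:,:,::-1]; s=load('side','0')['img'][:,:,::-1]
z=lambda im,x,y,w,h,k:cv2.resize(im[y:y+h,x:x+w],None,fx=k,fy=k,interpolation=cv2.INTER_CUBIC)
a=z(t,195,145,100,95,4);b=z(t,350,150,95,95,4)
cv2.imwrite('pics/ct.png',np.hstack([a[:380],b[:380]]))
a=z(s,180,200,110,90,4);b=z(s,280,125,110,90,3.2)
cv2.imwrite('pics/cs.png',np.hstack([a[:288*1],b[:288]]) if 0 else a)
cv2.imwrite('pics/cs2.png',z(s,280,125,170,100,4))
c=load('top','0')
g=c['depth']; 
for (u,v) in [(373,173),(426,208),(379,240),(377,225),(383,255),(370,162),(336,240),(243,193),(450,330)]:
    print(u,v,np.round(bydepth(c,u,v),4))
```

```text
373 173 [ 0.6297 -0.242   0.0074]
426 208 [ 0.5211 -0.388   0.015 ]
379 240 [ 0.4292 -0.2461  0.0226]
377 225 [ 0.4736 -0.2449  0.0119]
383 255 [ 0.3867 -0.2551  0.0229]
370 162 [ 0.6652 -0.2358  0.0022]
336 240 [ 0.4306 -0.1241  0.0214]
243 193 [0.5669 0.1412 0.0438]
450 330 [ 1.792e-01 -4.341e-01  1.000e-04]
```

View pics/ct.png

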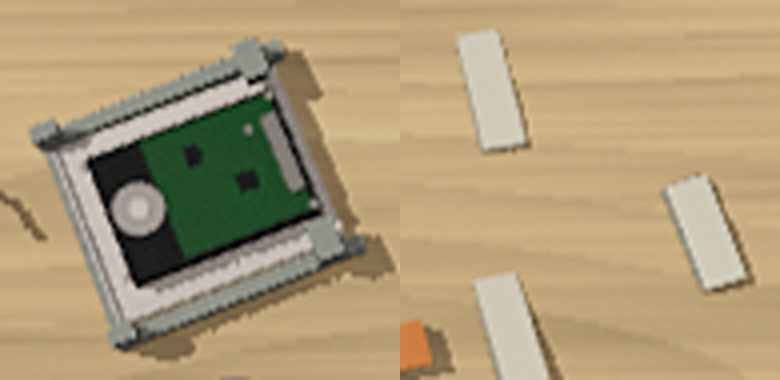

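View pics/cs.png

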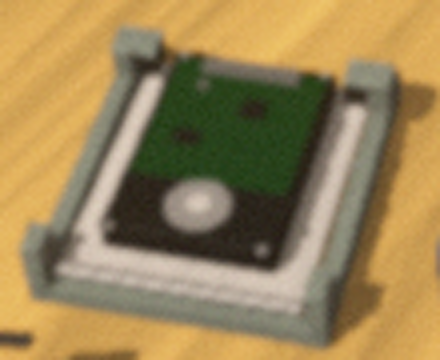

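View pics/cs2.png

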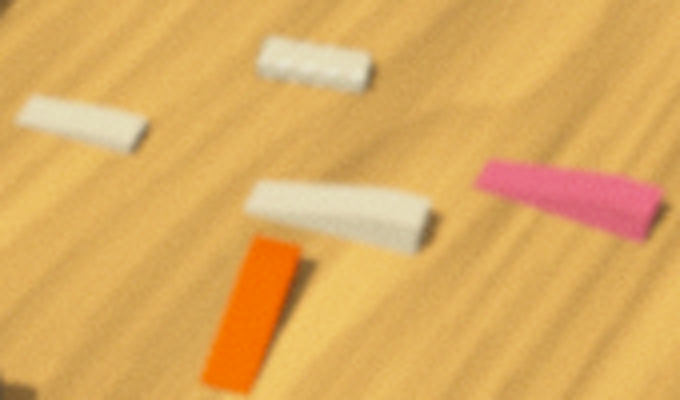

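```bash
cat >> h.py <<'E'
def cloud(c):
    v,u=np.mgrid[0:420,0:560]; d=c['depth'].astype(float)
    E=c['extrinsics'];R=E[:3,:3];t=E[:3,3]
    P=np.stack([(u-c['cx'])/f(c)*d,-(v-c['cy'])/f(c)*d,-d],-1)
    return (P-t)@R
def wedgefit(c,lo,hi):
    W=cloud(c); hsv=cv2.cvtColor(c['img'],cv2.COLOR_RGB2HSV)
    m=(hsv[...,1]<70)&(hsv[...,2]>110)
    m&=(W[...,0]>lo[0])&(W[...,0]<hi[0])&(W[...,1]>lo[1])&(W[...,1]<hi[1])&(c['depth']>0)
    n,l,st,_=cv2.connectedComponentsWithStats(m.astype(np.uint8)); k=1+np.argmax(st[1:,4]); m=l==k
    return m,W[m]
E
python3 - <<'E'
from h import *
for n in('top','side'):
    c=load(n,'0'); W=cloud(c)
    b=(W[...,0]>.3)&(W[...,0]<.6)&(W[...,1]>-.33)&(W[...,1]<-.17)&(abs(W[...,2])<.006)
    print(n,'bench z',np.median(W[b][:,2]),W[b][:,2].std())
    m,P=wedgefit(c,(.35,-.31),(.52,-.2))
    r=cv2.minAreaRect(P[:,:2].astype(np.float32)); print(len(P),r)
    bx=cv2.boxPoints(r);print(np.round(bx,4).tolist())
    a=np.linalg.svd(P[:,:2]-P[:,:2].mean(0))[2][0]; a*=np.sign(a[0])
    s=P[:,:2]@a; q=P[:,:2]@np.array([-a[1],a[0]])
    print('axis',a,np.degrees(np.arctan2(a[1],a[0])),'s',s.min(),s.max(),'q',q.min(),q.max())
    for x in np.arange(s.min(),s.max(),.01):
        k=(s>=x)&(s<x+.01); print(round(x-s.min(),3),np.round(np.median(P[k,2]),4),round(q[k].min(),4),round(q[k].max(),4))
E
```

```text
top bench z 0.0007899039268361709 0.002225801192602955
533 ((0.43476414680480957, -0.25079345703125), (0.12141726911067963, 0.03969226032495499), 11.162758827209473)
[[0.37139999866485596, -0.24310000240802765], [0.3790000081062317, -0.28200000524520874], [0.498199999332428, -0.25850000977516174], [0.49050000309944153, -0.21960000693798065]]
axis [0.98402396 0.17803606] 10.255386766981271 s 0.3224493338064672 0.4437307314948797 q -0.34467150896558413 -0.3040105564249066
0.0 0.0237 -0.3435 -0.3052
0.01 0.0253 -0.3373 -0.3056
0.02 0.0254 -0.3447 -0.305
0.03 0.0249 -0.3366 -0.3048
0.04 0.0229 -0.3379 -0.3048
0.05 0.0199 -0.3382 -0.3051
0.06 0.0177 -0.3361 -0.305
0.07 0.0158 -0.3377 -0.3053
0.08 0.013 -0.337 -0.305
0.09 0.0104 -0.3371 -0.304
0.1 0.0076 -0.3365 -0.3042
0.11 0.0049 -0.3364 -0.3049
0.12 0.0026 -0.3347 -0.3056
side bench z -0.0024747151134469187 0.0020193743673044273
457 ((0.43376314640045166, -0.24509339034557343), (0.11802173405885696, 0.040338993072509766), 9.852007865905762)
[[0.37220001220703125, -0.2353000044822693], [0.3790999948978424, -0.2750999927520752], [0.49540001153945923, -0.2549000084400177], [0.4884999990463257, -0.2151000052690506]]
axis [0.99262406 0.12123316] 6.963277232105045 s 0.3411949545101988 0.4595173838223931 q -0.31699161628195066 -0.2738341863666081
0.0 0.0207 -0.3156 -0.2808
0.01 0.021 -0.3136 -0.2793
0.02 0.0212 -0.314 -0.2773
0.03 0.0204 -0.3127 -0.2778
0.04 0.0176 -0.317 -0.2776
0.05 0.0153 -0.3135 -0.2792
0.06 0.0132 -0.313 -0.2776
0.07 0.0106 -0.309 -0.2764
0.08 0.0085 -0.3109 -0.2762
0.09 0.0073 -0.3104 -0.2738
0.1 0.0039 -0.3101 -0.2757
0.11 0.0014 -0.3062 -0.2771
```

Run:
```python
from h import *
# fixture cloud
for n in('top','side'):
    c=load(n,'0'); W=cloud(c)
    b=(W[...,0]>.42)&(W[...,0]<.72)&(W[...,1]>.0)&(W[...,1]<.28)&(W[...,2]>.008)&(W[...,2]<.12)
    k,l,st,_=cv2.connectedComponentsWithStats(b.astype(np.uint8)); print(st[1:][st[1:,4]>100])
    hsv=cv2.cvtColor(c['img'],cv2.COLOR_RGB2HSV)
    P=W[b]; H=np.clip((P[:,2])*4000,0,255)
    im=np.zeros((420,560),np.uint8); im[b]=H
    x0,y0,w,h=(195,145,100,95) if n=='top' else (180,200,110,90)
    cv2.imwrite(f'pics/hz_{n}.png',cv2.applyColorMap(cv2.resize(im[y0:y0+h,x0:x0+w],None,fx=6,fy=6,interpolation=0),cv2.COLORMAP_JET))
```

```text
[[ 202  154   85   78 3611]]
[[ 184  207   96   78 4852]]
```

View pics/hz_top.png

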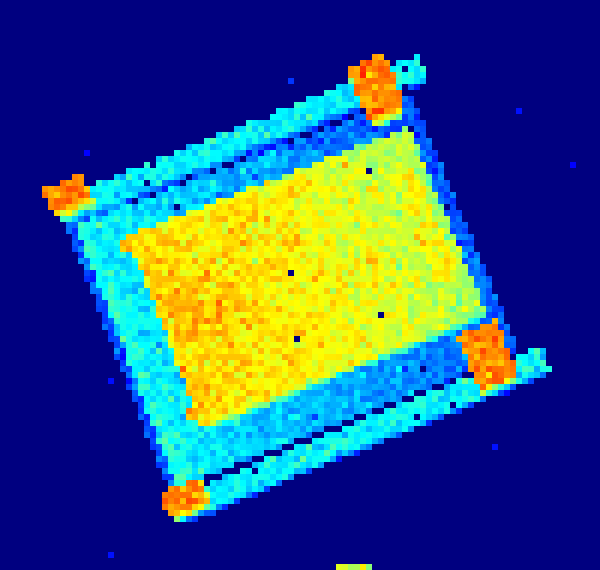

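View pics/hz_side.png

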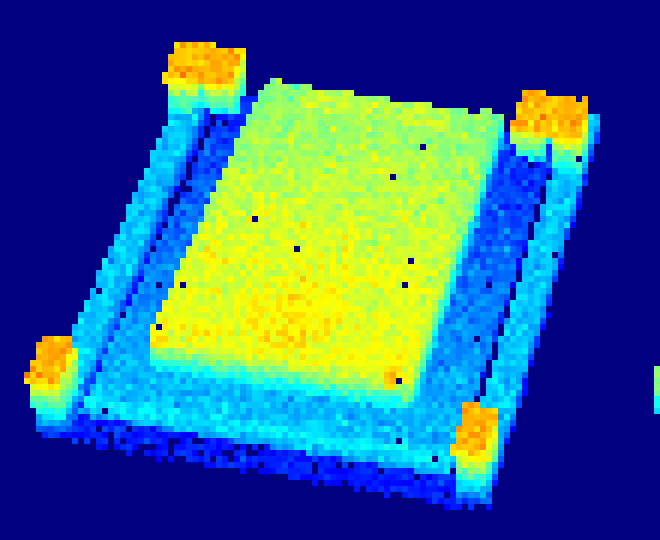

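Run:
```python
from h import *
for n in('top','side'):
    c=load(n,'0'); W=cloud(c)
    b=(W[...,0]>.42)&(W[...,0]<.72)&(W[...,1]>.0)&(W[...,1]<.28)&(W[...,2]>.008)&(W[...,2]<.12)
    k,l,st,_=cv2.connectedComponentsWithStats(b.astype(np.uint8)); b=l==1+np.argmax(st[1:,4])
    hsv=cv2.cvtColor(c['img'],cv2.COLOR_RGB2HSV)
    # post tops: high
    x0,y0=(195,145) if n=='top' else (180,200)
    rects={'top':[(352,55,402,122),(458,320,516,388),(40,178,90,215),(163,482,208,518)],
           'side':[(165,44,245,82),(512,92,588,136),(25,338,75,385),(455,405,497,440)]}[n]
    C=[]
    for (a,d,e,g) in rects:
        m=np.zeros_like(b); m[y0+d//6:y0+g//6+1,x0+a//6:x0+e//6+1]=1
        P=W[m&b]; z=np.percentile(P[:,2],85); P=P[P[:,2]>z-.006]
        r=cv2.minAreaRect(P[:,:2].astype(np.float32)); C.append(np.r_[r[0],np.median(P[:,2])]); print(n,np.round(C[-1],4),np.round(r[1],4),r[2],len(P))
    C=np.array(C)
    # order differs: fit axes
    for i,j in [(0,1),(2,3),(0,2),(1,3)]:
        d=C[j]-C[i]; print(i,j,np.round(np.hypot(*d[:2]),4),round(np.degrees(np.arctan2(d[1],d[0])),2))
    # drive pcb/tray/whole axis: drive via minAreaRect
    rr=cv2.minAreaRect(W[b][:,:2].astype(np.float32)); print('all',rr)
```

```text
top [0.667  0.1001 0.0474] [0.0284 0.0197] 25.062841415405273 63
top [0.5338 0.0467 0.0473] [0.0291 0.0196] 21.101743698120117 69
top [0.6154 0.2503 0.0476] [0.013 0.019] 20.575536727905273 31
top [0.4677 0.1911 0.0482] [0.0114 0.0191] 20.258825302124023 29
0 1 0.1435 -158.17
2 3 0.1592 -158.15
0 2 0.1588 108.97
1 3 0.1588 114.63
all ((0.5743613839149475, 0.13954749703407288), (0.17394158244132996, 0.19478018581867218), 22.026596069335938)
side [0.6668 0.1035 0.0439] [0.0282 0.0259] 24.4018611907959 80
side [0.5329 0.0496 0.0441] [0.0276 0.0234] 23.630985260009766 84
side [0.6137 0.2539 0.0445] [0.0128 0.0234] 21.197412490844727 49
side [0.4662 0.1926 0.0444] [0.0118 0.0181] 26.35072898864746 39
0 1 0.1443 -158.07
2 3 0.1597 -157.43
0 2 0.1594 109.44
1 3 0.1577 115.0
all ((0.5724460482597351, 0.1441327929496765), (0.17311954498291016, 0.196963369846344), 22.103673934936523)
```

Candidates in the top view are the white pieces at (379,240), (373,173) and (426,208), orange at (336,240) and pink at (419,283). The one at (379,240) is 120 mm long, 25 mm high at the near heel and tapers to about 3 mm, so it is the tall wedge. The piece at (373,173) is the low wedge and (426,208) is the block. The tray's front edge faces −y, with the lipped posts at top (257,160) and (276,205).

Call:
{"api": "servo_tool", "payload": {
  "deltas": "0 0 0.14 0 0 0 -0.3; 0 0 0.14 0 0 0 -0.3; 0 0 0 0.0152 -0.0327 0 -0.3; 0 0 0 0.0152 -0.0327 0 -0.3; 0 0 0 0.0152 -0.0327 0 -0.3; 0 0 0 0.0152 -0.0327 0 -0.3; 0 0 0 0.0152 -0.0327 0 -0.3; 0 0 0 0.0152 -0.0327 0 -0.3; 0 0 0 0.0152 -0.0327 0 -0.3; 0 0 0 0.0152 -0.0327 0 -0.3; 0 0 0 0.0152 -0.0327 0 -0.3; 0 0 0 0.0152 -0.0327 0 -0.3; 0 0 0 0 0 0 -0.3; 0 0 0 0 0 0 -0.3"
}}

```text
clock: 1.5
eef_pos: [0.3911, -0.2547, 0.2312]
tcp_rot: [0.996, 0.092, -0.0, 0.0]
wrist_force: [-0.8, -0.7, -0.1]
width: 0.65
```

Call:
{"api": "servo_tool", "payload": {
  "deltas": "0 0 0 0 0 0.04 -0.3; 0 0 0 0 0 0.04 -0.3; 0 0 0 0 0 0.04 -0.3; 0 0 0 0 0 0.04 -0.3; 0 0 0 0 0 0.02 -0.3; 0 0 0 0 0 0 -0.3; 0 0 0 0 0 0 -0.3"
}}

```text
clock: 2.2
eef_pos: [0.3911, -0.2564, 0.0514]
tcp_rot: [0.996, 0.09, -0.0, 0.0]
wrist_force: [0.3, -0.5, 0.7]
width: 0.657
```

Run:
```python
from h import *
s=cap('side','1');t=cap('top','1')
z=lambda im,x,y,w,h,k:cv2.resize(im[y:y+h,x:x+w,::-1],None,fx=k,fy=k,interpolation=cv2.INTER_CUBIC)
cv2.imwrite('pics/c1.png',np.hstack([z(s['img'],320,110,100,100,4),z(t['img'],330,190,100,100,4)]))
```

```text
(no output)
```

View pics/c1.png

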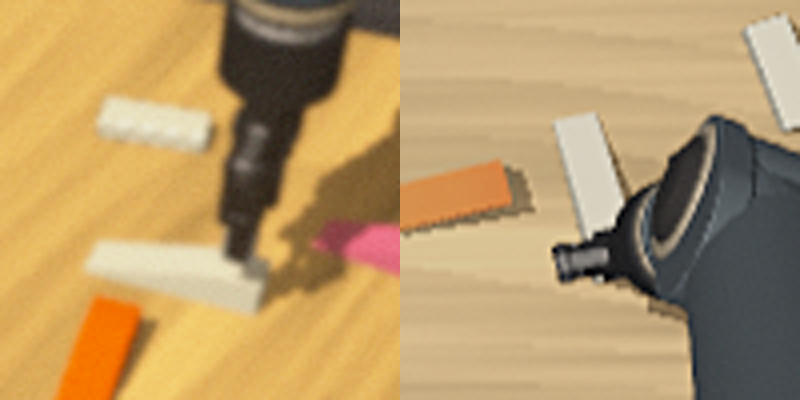

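The side crop, with the heel at (245,270), shows the fingers straddling the heel of the tall wedge. The orange piece is clear of them, so I'll go down.

Call:
{"api": "servo_tool", "payload": {
  "deltas": "0 0 0 0 0 0.02 -0.3; 0 0 0 0 0 0.02 -0.3; 0 0 0 0 0 0.008 -0.3; 0 0 0 0 0 0 -0.3; 0 0 0 0 0 0 -0.3"
}}

```text
clock: 2.8
eef_pos: [0.3919, -0.2557, 0.0043]
tcp_rot: [0.996, 0.091, 0.001, 0.001]
wrist_force: [0.0, -0.0, 0.2]
width: 0.651
```

Call:
{"api": "servo_tool", "payload": {
  "deltas": "0 0 0 0 0 0 0.1; 0 0 0 0 0 0 0.2; 0 0 0 0 0 0 0.3; 0 0 0 0 0 0 0.5; 0 0 0 0 0 0 1; 0 0 0 0 0 0 1; 0 0 0 0 0 0 1"
}}

```text
clock: 3.5
eef_pos: [0.3917, -0.2556, 0.0043]
tcp_rot: [0.996, 0.091, 0.001, 0.0]
wrist_force: [0.3, 1.0, 6.7]
width: 0.359
```

Call:
{"api": "servo_tool", "payload": {
  "deltas": "0 0 0 0 0 0 -0.1; 0 0 0 0 0 0 -0.1; 0 0 0 0 0 0 -0.1; 0 0 0 0 0 0.0035 -0.1; 0 0 0 0 0 0 0.1; 0 0 0 0 0 0 0.2; 0 0 0 0 0 0 0.3; 0 0 0 0 0 0 0.5; 0 0 0 0 0 0 1; 0 0 0 0 0 0 1; 0 0 0 0 0 0 1"
}}

```text
clock: 4.6
eef_pos: [0.3912, -0.2552, -0.0001]
tcp_rot: [0.996, 0.091, 0.0, 0.0]
wrist_force: [-0.8, -0.2, 2.2]
width: 0.364
```

Call:
{"api": "servo_tool", "payload": {
  "deltas": "0 0 0 0 0 -0.01 1; 0 0 0 0 0 -0.02 1; 0 0 0 0 0 -0.03 1; 0 0 0 0 0 -0.03 1; 0 0 0 0 0 -0.01 1; 0 0 0 0 0 0 1; 0 0 0 0 0 0 1"
}}

```text
clock: 5.3
eef_pos: [0.3905, -0.2549, 0.0992]
tcp_rot: [0.996, 0.091, -0.0, -0.0]
wrist_force: [-0.5, 0.4, -1.6]
width: 0.362
```

Run:
```python
from h import *
s=cap('side','2');t=cap('top','2')
z=lambda im,x,y,w,h,k:cv2.resize(im[y:y+h,x:x+w,::-1],None,fx=k,fy=k,interpolation=cv2.INTER_CUBIC)
cv2.imwrite('pics/c2.png',np.hstack([z(s['img'],310,80,100,100,4),z(t['img'],330,190,100,100,4)]))
```

```text
(no output)
```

View pics/c2.png

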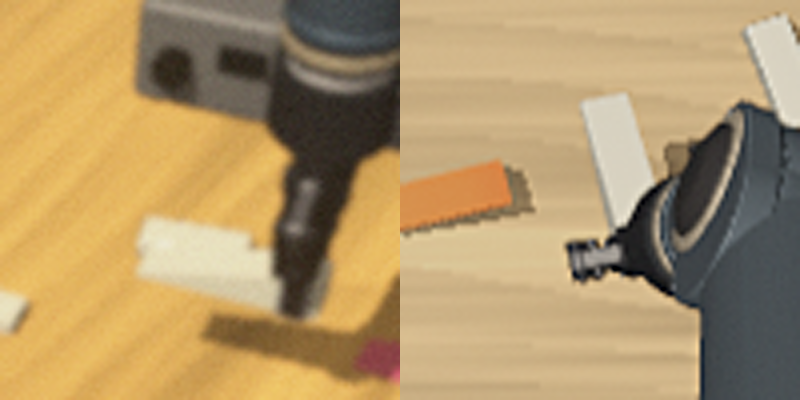

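Call:
{"api": "servo_tool", "payload": {
  "deltas": "0 0 0 0.0328 -0.0161 0 1; 0 0 0 0.0328 -0.0161 0 1; 0 0 0 0.0328 -0.0161 0 1; 0 0 0 0.0328 -0.0161 0 1; 0 0 0 0.0328 -0.0161 0 1; 0 0 0 0.0328 -0.0161 0 1; 0 0 0 0.0328 -0.0161 0 1; 0 0 0 0.0328 -0.0161 0 1; 0 0 0 0.0328 -0.0161 0 1; 0 0 0 0 0 0 1"
}}

```text
clock: 6.4
eef_pos: [0.6582, -0.0533, 0.098]
tcp_rot: [0.996, 0.094, 0.001, -0.002]
wrist_force: [0.3, 0.7, -0.8]
width: 0.366
```

Call:
{"api": "servo_tool", "payload": {
  "deltas": "0 0 -0.1363 0 0 0 1; 0 0 -0.1363 0 0 0 1; 0 0 -0.1363 0 0 0 1; 0 0 -0.1363 0 0 0 1; 0 0 -0.1363 0 0 0 1; 0 0 -0.1363 0 0 0 1; 0 0 -0.1363 0 0 0 1; 0 0 -0.1363 0 0 0 1; 0 0 -0.1363 0 0 0 1; 0 0 -0.1363 0 0 0 1; 0 0 -0.1363 0 0 0 1; 0 0 -0.1363 0 0 0 1; 0 0 -0.1363 0 0 0 1; 0 0 0 0 0 0 1; 0 0 0 0 0 0 1"
}}

```text
clock: 7.9
eef_pos: [0.6545, -0.0598, 0.0986]
tcp_rot: [0.561, 0.828, -0.0, -0.001]
wrist_force: [-0.2, -0.3, -1.0]
width: 0.361
```

Run:
```python
from h import *
s=arm.read_state();q=s['tcp_rot'];print(np.round(s['eef_pos'],4),2*np.degrees(np.arctan2(q[1],q[0])),q,s['qpos'],s['wrist_force'])
```

```text
[ 0.6545 -0.0598  0.0986] 111.75190068337953 [ 5.60986211e-01  8.27824480e-01 -4.83071717e-04 -9.32233911e-04] [ 0.4465625   0.65342626 -0.61553554  1.67146327  0.44173779  0.96177121
  0.04958215] [-0.19837038 -0.3237268  -0.95800261]
```

Call:
{"api": "servo_tool", "payload": {
  "deltas": "0 0 0 0 0 0.03 1; 0 0 0 0 0 0.03 1; 0 0 0 0 0 0.02 1; 0 0 0 0 0 0.012 1; 0 0 0 0 0 0 1; 0 0 0 0 0 0 1"
}}

```text
clock: 8.5
eef_pos: [0.6559, -0.0591, 0.0084]
tcp_rot: [0.56, 0.829, 0.0, 0.0]
wrist_force: [0.1, 0.2, 0.1]
width: 0.362
```

Run:
```python
from h import *
print(arm.read_state()['eef_pos'])
s=cap('side','3');t=cap('top','3')
z=lambda im,x,y,w,h,k:cv2.resize(im[y:y+h,x:x+w,::-1],None,fx=k,fy=k,interpolation=cv2.INTER_CUBIC)
cv2.imwrite('pics/c3.png',np.hstack([z(s['img'],180,130,130,150,3),z(t['img'],195,120,130,150,3)]))
```

```text
[ 0.65588284 -0.0591173   0.0084186 ]
```

View pics/c3.png

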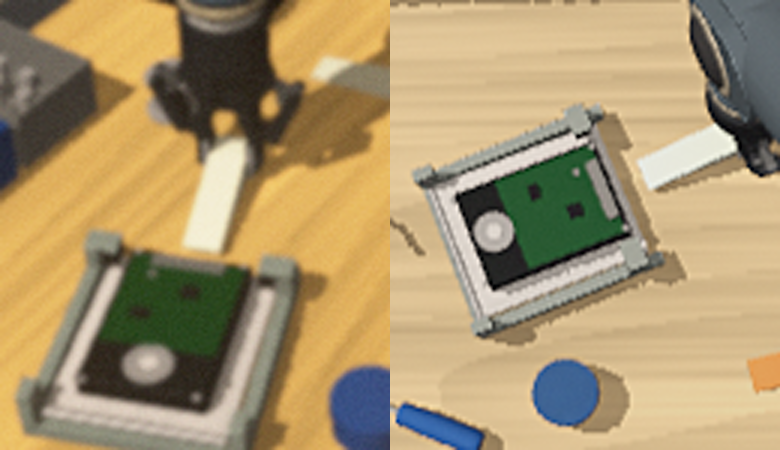

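Run:
```python
from h import *
a=np.radians(112.);ex=np.array([np.cos(a),np.sin(a)]);ey=np.array([-ex[1],ex[0]])
ref={'top':((.571,.147)),'side':((.570,.150))}
for n in('top','side'):
    c=load(n,'3'); m,P=wedgefit(c,(.58,-.08),(.68,.05))
    x=(P[:,:2]-ref[n])@ex; y=(P[:,:2]-ref[n])@ey
    print(n,len(P),'x',x.min(),x.max())
    xs=[];ys=[]
    for s in np.arange(x.min(),x.max(),.008):
        k=(x>=s)&(x<s+.008)
        if k.sum()>5: print(round(s,3),np.round([y[k].min(),y[k].max(),np.median(P[k,2])],4));
```

```text
top 535 x -0.24283661064615764 -0.17903047479083525
-0.243 [-0.0202 -0.0043  0.3522]
-0.235 [-0.022  -0.0028  0.3522]
-0.227 [-0.0235 -0.009   0.3526]
-0.219 [-0.0238  0.0759  0.3988]
-0.211 [-0.023   0.0748  0.3957]
-0.203 [-0.0252  0.0705  0.393 ]
-0.195 [-0.0111  0.058   0.3792]
-0.187 [-0.034   0.0438  0.3492]
side 499 x -0.23871812093468953 -0.11939061210972926
-0.239 [-0.013   0.0065  0.031 ]
-0.231 [-0.0159  0.0084  0.0303]
-0.223 [-0.0255  0.0187  0.0316]
-0.215 [-0.0247  0.0193  0.0314]
-0.207 [-0.0185  0.0135  0.0292]
-0.199 [-0.0169  0.0132  0.0275]
-0.191 [-0.0167  0.0137  0.0255]
-0.183 [-0.0172  0.014   0.023 ]
-0.175 [-0.0162  0.0139  0.0215]
-0.167 [-0.017   0.0131  0.0196]
-0.159 [-0.0182  0.0136  0.0175]
-0.151 [-0.0169  0.0129  0.0158]
-0.143 [-0.0178  0.0128  0.0134]
-0.135 [-0.0172  0.0125  0.0118]
-0.127 [-0.0178  0.0121  0.0105]
```

Run:
```python
from h import *
a=np.radians(112.);ex=np.array([np.cos(a),np.sin(a)]);ey=np.array([-ex[1],ex[0]])
c=load('top','3');W=cloud(c);c['depth'][W[...,2]>.05]=0
m,P=wedgefit(c,(.58,-.08),(.68,.05)); x=(P[:,:2]-(.571,.147))@ex; y=(P[:,:2]-(.571,.147))@ey
for s in np.arange(x.min(),x.max(),.008):
    k=(x>=s)&(x<s+.008)
    if k.sum()>5: print(round(s,3),np.round([y[k].min(),y[k].max(),np.median(P[k,2])],4)); 
print(x.max())
# tray front edge, and surfaces profile along centre line, front
W=cloud(load('top','0')); X=(W[...,:2]-(.571,.147))@ex; Y=(W[...,:2]-(.571,.147))@ey
for s in np.arange(-.12,-.04,.004):
    r=[]
    for lo,hi in((-.065,-.055),(-.05,-.03),(-.02,.02),(.03,.05),(.055,.065)):
        k=(X>=s)&(X<s+.004)&(Y>lo)&(Y<hi); r.append(np.median(W[k][:,2]) if k.any() else -1)
    print(round(s,3),np.round(r,4))
```

```text
-0.213 [-0.0091  0.0139  0.033 ]
-0.205 [-0.0184  0.0135  0.0322]
-0.197 [-0.0186  0.0142  0.0311]
-0.189 [-0.0261  0.0132  0.0278]
-0.181 [-0.0257  0.0133  0.0255]
-0.173 [-0.0245  0.0136  0.0242]
-0.165 [-0.0249  0.0126  0.0228]
-0.157 [-0.0194  0.0138  0.0213]
-0.149 [-0.0192  0.013   0.0183]
-0.141 [-0.0184  0.0125  0.0161]
-0.133 [-0.0243  0.0128  0.0151]
-0.125 [-0.0236  0.0129  0.0121]
-0.11717028640482208
-0.12 [0.0019 0.0018 0.0006 0.0002 0.0012]
-0.116 [ 0.0008  0.0019  0.0013  0.0035 -0.0006]
-0.112 [ 0.0006  0.0022  0.0013 -0.0004  0.0005]
-0.108 [0.002  0.0009 0.0014 0.0005 0.0014]
-0.104 [ 0.0015  0.0008  0.0012 -0.0001  0.0012]
-0.1 [0.0015 0.0012 0.0007 0.     0.0012]
-0.096 [0.0123 0.0133 0.0141 0.0135 0.015 ]
-0.092 [0.0156 0.0135 0.0133 0.0162 0.0296]
-0.088 [0.0408 0.0353 0.0347 0.033  0.0476]
-0.084 [0.0402 0.0355 0.0375 0.0338 0.047 ]
-0.08 [0.0401 0.0361 0.04   0.0326 0.0478]
-0.076 [0.0366 0.0363 0.0394 0.0355 0.0472]
-0.072 [0.0169 0.0357 0.0374 0.0367 0.0328]
-0.068 [0.0161 0.036  0.037  0.035  0.015 ]
-0.064 [0.0178 0.0342 0.0365 0.0374 0.0148]
-0.06 [0.0154 0.0378 0.0371 0.0366 0.0171]
-0.056 [0.0142 0.036  0.0372 0.0358 0.0161]
-0.052 [0.0151 0.0384 0.038  0.0385 0.0146]
-0.048 [0.0152 0.037  0.0408 0.038  0.018 ]
-0.044 [0.0165 0.0383 0.039  0.0378 0.0154]
```

Call:
{"api": "servo_tool", "payload": {
  "deltas": "0 0 0 0 -0.002 0 1; 0 0 0 0 0 0.004 1; 0 0 0 0 0 0.003 1; 0 0 0 0 0 0 1; 0 0 0 0 0 0 1"
}}

```text
clock: 9.1
eef_pos: [0.6534, -0.06, 0.0007]
tcp_rot: [0.56, 0.829, -0.0, -0.0]
wrist_force: [-0.3, -0.1, -1.1]
width: 0.361
```

Call:
{"api": "servo_tool", "payload": {
  "deltas": "0 0 0 0 0 0.001 1; 0 0 0 0 0 0 1; 0 0 0 0 0 0 1"
}}

```text
clock: 9.4
eef_pos: [0.6537, -0.06, -0.0]
tcp_rot: [0.56, 0.829, 0.0, 0.0]
wrist_force: [-0.4, 0.5, 0.0]
width: 0.358
```

Call:
{"api": "servo_tool", "payload": {
  "deltas": "0 0 0 0 0 0.001 1; 0 0 0 0 0 0 1; 0 0 0 0 0 0 1"
}}

```text
clock: 9.7
eef_pos: [0.6537, -0.06, -0.0001]
tcp_rot: [0.56, 0.829, -0.0, 0.0]
wrist_force: [-1.5, -0.3, 6.2]
width: 0.366
```

Call:
{"api": "servo_tool", "payload": {
  "deltas": "0 0 0 0 0 -0.0005 1; 0 0 0 0.004 0 0 1; 0 0 0 0.005 0 0 1; 0 0 0 0.005 0 0 1; 0 0 0 0.005 0 0 1; 0 0 0 0 0 0 1"
}}

```text
clock: 10.3
eef_pos: [0.6466, -0.0414, -0.0]
tcp_rot: [0.559, 0.829, 0.0, 0.0]
wrist_force: [1.2, -1.0, 6.5]
width: 0.364
```

Call:
{"api": "servo_tool", "payload": {
  "deltas": "0 0 0 0.003 0 0 1; 0 0 0 0.003 0 0 1; 0 0 0 0.003 0 0 1; 0 0 0 0.003 0 0 1; 0 0 0 0 0 0 1"
}}

```text
clock: 10.8
eef_pos: [0.6424, -0.031, -0.0001]
tcp_rot: [0.559, 0.829, 0.0, 0.001]
wrist_force: [1.1, -2.3, 5.6]
width: 0.367
```

Call:
{"api": "servo_tool", "payload": {
  "deltas": "0 0 0 0 0 -0.0004 1; 0 0 0 0.003 0 0 1; 0 0 0 0.003 0 0 1; 0 0 0 0.003 0 0 1; 0 0 0 0 0 0 1"
}}

```text
clock: 11.3
eef_pos: [0.6387, -0.0231, -0.0001]
tcp_rot: [0.56, 0.829, -0.0, 0.0]
wrist_force: [0.5, -3.2, 4.4]
width: 0.362
```

Call:
{"api": "servo_tool", "payload": {
  "deltas": "0 0 0 0.003 0 0 1; 0 0 0 0.003 0 0 1; 0 0 0 0.003 0 0 1; 0 0 0 0 0 0 1"
}}

```text
clock: 11.7
eef_pos: [0.636, -0.0172, -0.0001]
tcp_rot: [0.56, 0.828, -0.001, 0.001]
wrist_force: [3.6, -7.3, 5.5]
width: 0.361
```

Call:
{"api": "servo_tool", "payload": {
  "deltas": "0 0 0 0.003 0 0 1; 0 0 0 0.003 0 0 1; 0 0 0 0 0 0 1"
}}

```text
clock: 12.0
eef_pos: [0.6337, -0.0117, -0.0001]
tcp_rot: [0.56, 0.828, -0.001, 0.001]
wrist_force: [3.2, -7.2, 5.2]
width: 0.358
```

Call:
{"api": "servo_tool", "payload": {
  "deltas": "0 0 0 0 0 -0.0004 1; 0 0 0 0.002 0 0 1; 0 0 0 0.002 0 0 1; 0 0 0 0 0 0 1"
}}

```text
clock: 12.4
eef_pos: [0.6318, -0.0077, -0.0001]
tcp_rot: [0.56, 0.828, -0.001, 0.001]
wrist_force: [3.0, -5.9, 3.5]
width: 0.362
```

Run:
```python
from h import *
s=cap('side','4');t=cap('top','4')
z=lambda im,x,y,w,h,k:cv2.resize(im[y:y+h,x:x+w,::-1],None,fx=k,fy=k,interpolation=cv2.INTER_CUBIC)
cv2.imwrite('pics/c4.png',np.hstack([z(s['img'],180,130,130,150,3),z(t['img'],195,120,130,150,3)]))
```

```text
(no output)
```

View pics/c4.png

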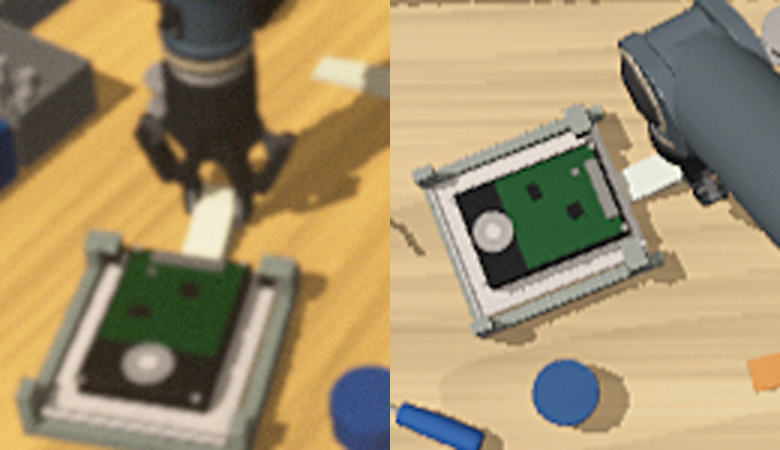

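The wedge is now under the middle of the edge, at side crop (205,255) and top crop (625,185), and runs parallel to the rails. I'll keep pushing in small steps.

Call:
{"api": "servo_tool", "payload": {
  "deltas": "0 0 0 0.002 0 0 1; 0 0 0 0.002 0 0 1; 0 0 0 0 0 0 1"
}}

```text
clock: 12.8
eef_pos: [0.6303, -0.004, -0.0001]
tcp_rot: [0.56, 0.828, -0.001, 0.001]
wrist_force: [2.8, -7.1, 3.6]
width: 0.362
```

Call:
{"api": "servo_tool", "payload": {
  "deltas": "0 0 0 0.002 0 0 1; 0 0 0 0.002 0 0 1; 0 0 0 0 0 0 1"
}}

```text
clock: 13.1
eef_pos: [0.6288, -0.0003, -0.0001]
tcp_rot: [0.56, 0.828, -0.001, 0.001]
wrist_force: [2.3, -7.1, 3.8]
width: 0.364
```

Call:
{"api": "servo_tool", "payload": {
  "deltas": "0 0 0 0.0015 0 0 1; 0 0 0 0.0015 0 0 1; 0 0 0 0 0 0 1"
}}

```text
clock: 13.4
eef_pos: [0.6277, 0.0023, -0.0001]
tcp_rot: [0.56, 0.828, -0.001, 0.001]
wrist_force: [2.4, -7.3, 3.6]
width: 0.364
```

Call:
{"api": "servo_tool", "payload": {
  "deltas": "0 0 0 0.001 0 0 1; 0 0 0 0.001 0 0 1; 0 0 0 0 0 0 1"
}}

```text
clock: 13.7
eef_pos: [0.627, 0.004, -0.0001]
tcp_rot: [0.56, 0.828, -0.001, 0.001]
wrist_force: [3.4, -7.4, 4.3]
width: 0.362
```

Call:
{"api": "servo_tool", "payload": {
  "deltas": "0 0 0 0.001 0 0 1; 0 0 0 0.001 0 0 1; 0 0 0 0 0 0 1"
}}

```text
clock: 14.0
eef_pos: [0.6263, 0.0059, -0.0]
tcp_rot: [0.56, 0.828, -0.001, 0.001]
wrist_force: [2.7, -6.3, 2.6]
width: 0.365
```

Call:
{"api": "servo_tool", "payload": {
  "deltas": "0 0 0 0.001 0 0 1; 0 0 0 0.001 0 0 1; 0 0 0 0 0 0 1"
}}

```text
clock: 14.3
eef_pos: [0.6255, 0.0077, -0.0001]
tcp_rot: [0.56, 0.828, -0.001, 0.001]
wrist_force: [2.9, -6.8, 3.6]
width: 0.361
```

Call:
{"api": "servo_tool", "payload": {
  "deltas": "0 0 0 0.001 0 0 1; 0 0 0 0.001 0 0 1; 0 0 0 0 0 0 1"
}}

```text
clock: 14.6
eef_pos: [0.6248, 0.0096, -0.0001]
tcp_rot: [0.56, 0.828, -0.001, 0.001]
wrist_force: [3.2, -7.3, 3.2]
width: 0.361
```

Call:
{"api": "servo_tool", "payload": {
  "deltas": "0 0 0 0.001 0 0 1; 0 0 0 0.001 0 0 1; 0 0 0 0 0 0 1"
}}

```text
clock: 14.9
eef_pos: [0.624, 0.0115, -0.0001]
tcp_rot: [0.56, 0.828, -0.001, 0.001]
wrist_force: [2.1, -7.6, 3.7]
width: 0.366
```

```bash
cat > lev.py <<'E'
from h import *
import sys
tag=sys.argv[1]
a=np.radians(112.);ex=np.array([np.cos(a),np.sin(a)]);ey=np.array([-ex[1],ex[0]])
for n,r in(('top',(.571,.147)),('side',(.570,.150))):
    cap(n,tag)
    for g in('0',tag):
        W=cloud(load(n,g)); X=(W[...,:2]-r)@ex; Y=(W[...,:2]-r)@ey
        k=(X>-.08)&(X<.035)&(abs(Y)<.04)&(W[...,2]>.02)&(W[...,2]<.07)
        A=np.c_[X[k],Y[k],np.ones(k.sum())]
        p,_,_,_=np.linalg.lstsq(A,W[k][:,2],rcond=None)
        k2=(X>-.09)&(X<-.07)&(abs(Y)<.04)&(W[...,2]<.07); 
        print(n,g,'slope',np.round(p,4),'z front',np.round(p[2]-.09*p[0],4),k.sum())
E
python3 lev.py 5; python3 -c "
from h import *
for n in('top','side'):
    for g in('0','5'):
        c=load(n,g);W=cloud(c)
print(arm.read_state()['wrist_force'])"
```

```text
top 0 slope [ 0.0473 -0.0018  0.0407] z front 0.0365 1068
top 5 slope [-0.0095 -0.0005  0.0447] z front 0.0456 1075
side 0 slope [0.0463 0.0015 0.0375] z front 0.0333 1211
side 5 slope [-0.0109 -0.0044  0.0415] z front 0.0425 1261
[ 2.93073158 -6.1650349   3.9831037 ]
```

The tray has tilted up by about 0.057 of the 0.058 rad, so the stops are close. I'll go in finer steps.

Call:
{"api": "servo_tool", "payload": {
  "deltas": "0 0 0 0.001 0 0 1; 0 0 0 0 0 0 1"
}}

```text
clock: 15.2
eef_pos: [0.6237, 0.0124, -0.0001]
tcp_rot: [0.56, 0.828, -0.001, 0.001]
wrist_force: [3.2, -8.3, 3.7]
width: 0.359
```

Call:
{"api": "servo_tool", "payload": {
  "deltas": "0 0 0 0.001 0 0 1; 0 0 0 0 0 0 1"
}}

```text
clock: 15.4
eef_pos: [0.6233, 0.0133, -0.0]
tcp_rot: [0.56, 0.828, -0.001, 0.001]
wrist_force: [3.8, -6.9, 4.0]
width: 0.36
```

Call:
{"api": "servo_tool", "payload": {
  "deltas": "0 0 0 0.0007 0 0 1; 0 0 0 0 0 0 1; 0 0 0 0 0 0 1"
}}

```text
clock: 15.7
eef_pos: [0.6231, 0.0139, -0.0001]
tcp_rot: [0.56, 0.828, -0.001, 0.001]
wrist_force: [3.6, -6.9, 4.1]
width: 0.367
```

Call:
{"api": "servo_tool", "payload": {
  "deltas": "0 0 0 0.0007 0 0 1; 0 0 0 0 0 0 1; 0 0 0 0 0 0 1"
}}

```text
clock: 16.0
eef_pos: [0.6228, 0.0146, -0.0001]
tcp_rot: [0.56, 0.828, -0.001, 0.001]
wrist_force: [3.0, -7.3, 3.9]
width: 0.361
```

Call:
{"api": "servo_tool", "payload": {
  "deltas": "0 0 0 0.0007 0 0 1; 0 0 0 0 0 0 1; 0 0 0 0 0 0 1"
}}

```text
clock: 16.3
eef_pos: [0.6226, 0.0149, -0.0001]
tcp_rot: [0.561, 0.828, -0.001, 0.001]
wrist_force: [2.1, -8.3, 3.9]
width: 0.364
```

Call:
{"api": "servo_tool", "payload": {
  "deltas": "0 0 0 0.0007 0 0 1; 0 0 0 0 0 0 1; 0 0 0 0 0 0 1"
}}

```text
clock: 16.6
eef_pos: [0.6226, 0.015, -0.0001]
tcp_rot: [0.561, 0.828, -0.001, 0.002]
wrist_force: [3.6, -8.3, 3.8]
width: 0.367
```

Call:
{"api": "servo_tool", "payload": {
  "deltas": "0 0 0 0.0007 0 0 1; 0 0 0 0 0 0 1; 0 0 0 0 0 0 1"
}}

```text
clock: 16.9
eef_pos: [0.6226, 0.0151, -0.0001]
tcp_rot: [0.561, 0.828, -0.002, 0.002]
wrist_force: [3.5, -9.6, 3.9]
width: 0.366
```

Call:
{"api": "servo_tool", "payload": {
  "deltas": "0 0 0 0.001 0 0 1; 0 0 0 0 0 0 1; 0 0 0 0 0 0 1"
}}

```text
clock: 17.2
eef_pos: [0.6225, 0.0151, -0.0001]
tcp_rot: [0.561, 0.828, -0.002, 0.002]
wrist_force: [5.3, -11.0, 2.5]
width: 0.363
```

Call:
{"api": "servo_tool", "payload": {
  "deltas": "0 0 0 0.001 0 0 1; 0 0 0 0 0 0 1; 0 0 0 0 0 0 1"
}}

```text
clock: 17.5
eef_pos: [0.6224, 0.0152, -0.0001]
tcp_rot: [0.561, 0.828, -0.002, 0.003]
wrist_force: [5.2, -11.7, 2.6]
width: 0.361
```

Call:
{"api": "servo_tool", "payload": {
  "deltas": "0 0 0 0.001 0 0 1; 0 0 0 0 0 0 1; 0 0 0 0 0 0 1"
}}

```text
clock: 17.8
eef_pos: [0.6223, 0.0153, -0.0001]
tcp_rot: [0.562, 0.827, -0.002, 0.003]
wrist_force: [5.9, -13.0, 4.1]
width: 0.361
```

Run:
```python
from h import *
a=np.radians(112.);ex=np.array([np.cos(a),np.sin(a)])
for i in range(4):
    s=arm.read_state(); w=s['wrist_force']; print(w, -w[:2]@ex, s['clock']); optics.capture('top')
```

```text
[  5.88295214 -12.95577603   4.09311738] 14.216179019652827 17.8
[  6.71540702 -13.58418811   1.89553151] 15.110675638606455 17.85
[  5.41448333 -13.42833073   1.9424962 ] 14.478832599304688 17.9
[  5.9602318  -13.20833929   2.12522   ] 14.479301065230924 17.95
```

Snug at a 14.5 N push. I'll ease the command off so that opening the fingers gives no kick.

Call:
{"api": "servo_tool", "payload": {
  "deltas": "0 0 0 -0.0015 0 0 1; 0 0 0 -0.0015 0 0 1; 0 0 0 -0.0015 0 0 1; 0 0 0 0 0 0 1; 0 0 0 0 0 0 1"
}}

```text
clock: 18.5
eef_pos: [0.6223, 0.0153, -0.0001]
tcp_rot: [0.561, 0.828, -0.001, 0.001]
wrist_force: [2.1, -7.6, 5.0]
width: 0.366
```

Call:
{"api": "servo_tool", "payload": {
  "deltas": "0 0 0 -0.0015 0 0 1; 0 0 0 -0.001 0 0 1; 0 0 0 0 0 0 1; 0 0 0 0 0 0 1"
}}

```text
clock: 18.9
eef_pos: [0.6225, 0.0153, -0.0001]
tcp_rot: [0.56, 0.829, -0.001, -0.0]
wrist_force: [-0.7, -4.3, 5.5]
width: 0.359
```

Call:
{"api": "servo_tool", "payload": {
  "deltas": "0 0 0 -0.001 0 0 1; 0 0 0 0 0 -0.0003 1; 0 0 0 0 0 0 0.2; 0 0 0 0 0 0 0; 0 0 0 0 0 0 -0.2; 0 0 0 0 0 0 -0.3; 0 0 0 0 0 0 -0.3; 0 0 0 0 0 0 -0.3"
}}

```text
clock: 19.7
eef_pos: [0.6234, 0.0147, 0.0004]
tcp_rot: [0.56, 0.829, 0.0, 0.0]
wrist_force: [0.3, 0.6, 0.5]
width: 0.649
```

Call:
{"api": "servo_tool", "payload": {
  "deltas": "0 0 0 0 0 -0.01 -0.3; 0 0 0 0 0 -0.02 -0.3; 0 0 0 0 0 -0.03 -0.3; 0 0 0 0 0 -0.04 -0.3; 0 0 0 -0.03 0 -0.03 -0.3; 0 0 0 -0.04 0 -0.02 -0.3; 0 0 0 -0.04 0 0 -0.3; 0 0 0 -0.04 0 0 -0.3; 0 0 0 0 0 0 -0.3; 0 0 0 0 0 0 -0.3"
}}

```text
clock: 20.7
eef_pos: [0.6793, -0.1258, 0.1507]
tcp_rot: [0.561, 0.828, 0.0, -0.0]
wrist_force: [0.2, 1.6, 0.4]
width: 0.649
```

```bash
python3 lev.py 6
python3 - <<'E'
from h import *
s=load('side','6');t=load('top','6')
z=lambda im,x,y,w,h,k:cv2.resize(im[y:y+h,x:x+w,::-1],None,fx=k,fy=k,interpolation=cv2.INTER_CUBIC)
cv2.imwrite('pics/c6.png',np.hstack([z(s['img'],180,130,130,150,3),z(t['img'],195,120,130,150,3)]))
E
```

```text
top 0 slope [ 0.0473 -0.0018  0.0407] z front 0.0365 1068
top 6 slope [-0.0146 -0.0036  0.0451] z front 0.0464 1078
side 0 slope [0.0463 0.0015 0.0375] z front 0.0333 1211
side 6 slope [-0.014  -0.0012  0.042 ] z front 0.0432 1272
```

View pics/c6.png

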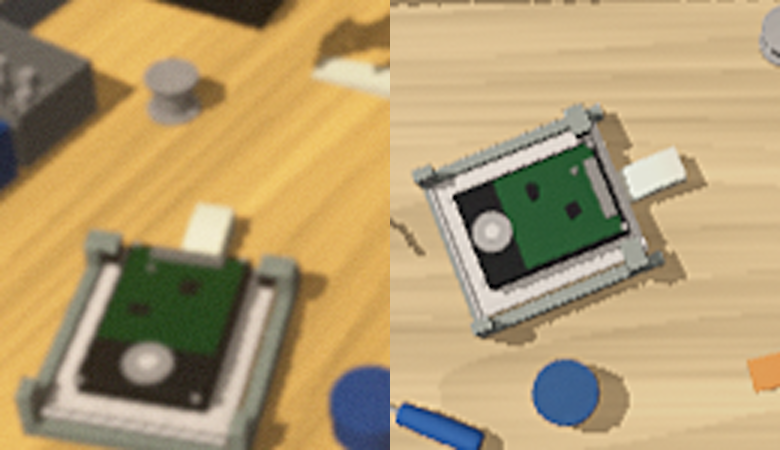

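View pics/top_6.png

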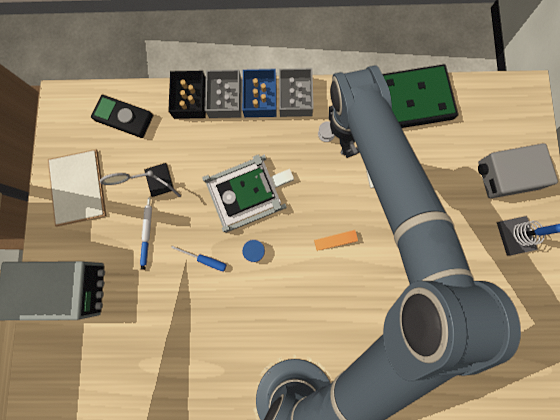

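The side crop (208,230) and top crop (655,172) show the wedge resting centred under the front edge. The tray is up by about 0.06 rad, the bystanders I can see are unmoved, and the arm is clear.

```bash
python3 -c "
from h import *
print(arm.finish_job())"
```

```text
the job is handed in; nothing more can be done
None
```

I pushed the tall white wedge in under the middle of the tray's front edge. The tray came up against its stop lips, and I left the wedge there and handed the job in at about 21 s.

- **Push:** The push held steady at about 7–8 N while the tray rose. It then climbed with almost no further movement. I stopped at about 14.5 N, within the 12–16 N snug range, eased off, and then opened the fingers and backed away.
- **Level:** After release, both cameras showed the tray had turned up by about 0.06 rad and its front edge had risen about 10 mm. That matches the stated sag of 0.058 rad and 10 mm.
- **Wedge:** It stayed in place after release, centred and parallel to the rails.
- **Other things on the bench:** None had visibly moved in the last pictures. The arm hid some of them in the final top view (the block, the pink look-alike and most of the low wedge), so I couldn't check those there.
- **Disagreements:** The side and top cameras differed by about 3 mm in height and position, so I compared readings only within each camera or used the mean of the two. The fitted slope of the drive's top came out at −0.014 rad instead of 0, and I relied on its change from the start.

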